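# Swing the hand stamp over the round blank and stamp it

## Robot

A 7-joint arm with a two-finger parallel gripper is mounted at the origin on the work surface. World frame = base frame: x ahead of the robot, y to its left, z up, the work surface at z = 0. Lengths are in m, angles in rad, forces in N, time in s.
With the tool pointing down it reaches from about 0.425 to 0.875 m from the base axis. Payload 4.7 kg.
Tool frame: the origin (TCP) lies at the very end of the fingers, on their centre line; the grasp point (between the pads) lies 19 mm behind it; z points along the fingers, y is the line along which they close (so a half turn about z gives the same grasp; the last joint's range is limited). The gripper opens to 87 mm and grips with 3 to 60 N. Pads are 19 mm wide; open, the fingers measure 117 mm over their backs; the gripper's body (75 mm by 190 mm) begins 51 mm behind the grasp point.
Start: joints at [-1.322, 0.321, -0.07, 1.45, 0.023, 1.371, -0.057], TCP at [0.151, 0.632, 0.223] pointing down, gripper open.
Joint ranges: [-2.86, 2.86], [-0.3, 2.09], [-1.38, 1.24], [0.06, 2.45], [-1.56, 4.7], [0.09, 2.05], [-2.69, 2.69]. Speed limits (rad/s): [2.57, 2.57, 3.14, 3.14, 3.14, 3.14, 3.14].

## Interface

Orientations are given as a rotation vector (axis times angle).
In Python, from bench import ctrl gives the robot as it stands.
- The arm moves only by the shell command python3 -m jog 'ROWS' [FORCE]. ROWS is JSON, a list that holds one entry, the list of rows, each a list of 7 numbers: the shift along the tool's x, y, z in mm, then the turn, a rotation vector about the tool's x, y, z in degrees, then the finger opening in mm, from 0 to 87. A call has 1 to 10 rows; each row is the pose to reach, as a shift and turn from the pose commanded when the call began, along the tool's axes at that moment; what a row does not reach only later rows make up. A row lasts 1/10 s, in which the tool goes at most 50 mm and 8.59 degrees, less where a joint would pass 70% of its speed; a pose out of reach is approached as far as the arm can. A call with a gripper value outside its range is refused whole. The fingers move at their own pace and stop on an object; FORCE is the grip in N (left out, the last holds). Time passes only in rows, so rows that repeat a pose let the fingers close. It gives the time, the measured TCP pose, the force, the opening and the grip force at its end, in the units of the state.
- ctrl.get_state(): the state, without advancing time (a new reading comes with each control period).
- ctrl.get_image(name): name is "scene" or "side" or "wrist"; returns a dict with "image" (400x640x3 uint8, red, green, blue), "depth" (400x640 float32, m along the optical axis (not along the pixel's ray), 0 where there is no reading), "fov_y" (degrees; the focal length in pixels is half the picture's height over the tangent of half this angle, whatever the lens; pixels are square), "cx", "cy" (the principal point, pixels), "rvec" (rotation vector, rad) and "tvec" (3), from world to camera coordinates, as OpenCV has them. Camera axes: x right, y down, z forward; pixel columns grow to the right and rows downward; lengths in m; the calibration is good to about 2 mm. A picture is of the moment at which its call begins.
- ctrl.close_job(): hands the job in; it is judged then, once.
The state is a dict: "time": time; "joint_positions": joint angles; "qd": joint speeds; "joint_torque": joint torques, N m; "position": TCP position; "tool_rot": TCP orientation; "ft_force": force on the tool from outside, world axes, zero at the start; "torque": the same for the moment, N m; "grip_width": opening from 0.0 (shut) to 1.0 (fully open); "grip_force": force on a finger pad.
Only numpy, scipy, OpenCV 4.12 (cv2) and the standard library are available. Lean on these libraries where they do the work, as an engineer would, in place of code of your own. Each camera call takes 0.05 s, during which the arm holds its last target. There are 200 camera calls.

## Task

The marking fixture has three steel blanks on its anvils: push its swing arm round with a finger (do not pinch it) until the stamp at its end stands over the middle of the round blank. Then press the black palm button down until the stamp bears firmly on that blank, and let it spring back up, leaving the arm there. Do not stamp anywhere else, and leave the blanks and everything else on the bench where they lie.

Things in the scene. Friction and masses are not known exactly. Their poses are not given: they have to be found in the camera images.
- stand: Fixed marking fixture: grey plate 260 x 310 x 15 mm with a pivot post. Origin on the pivot axis at bench height; x points out over the plate (x -55 to 205, y -155 to 155 mm). Three round anvils, 60 mm across, tops 23 mm above the bench, lie 150 mm from the axis at -0.8, 0 and 0.8 rad from x. Hub 48 mm across, top 118 mm up; everything else on the plate but the arm is below 45 mm.
- swing (a joint): Angle of the swing arm (rad) about the upright pivot: 0 along the stand's x axis, growing counter-clockwise from above, stops at -1.3 and 1.3. The arm is a level bar 30 mm wide, 82 to 106 mm above the bench, reaching 175 mm out from the axis. Dry friction 0.22 N m (about 2.4 N of push at 90 mm from the axis); it stays where it is left.
- cheek_left: Aluminium side plate of the swing arm, 155 x 8 x 24 mm, on the arm's left (+y side when the arm lies along the stand's x axis). Origin at the plate's centre, 97.5 mm out from the pivot axis, 94 mm above the bench; x points outward along the arm. Its outer face is 15 mm from the arm's middle line.
- cheek_right: The same side plate on the arm's right (-y) side. Squeezing both plates at once is pinching the arm.
- die_tip: The stamp: a round steel tip, 14 mm across, 18 mm long, below the arm's end, 150 mm out from the pivot axis. Origin at the centre of its lower face, 47 mm above the bench when up, that is 12 mm over a blank.
- button_top (a point): Centre of the top of the black palm button, 44 mm across, straight above the stamp; 141 mm above the bench when up.
- punch (a joint): Downward travel of button and stamp (m): 0 up, the stamp meets a blank at 0.012, stop at 0.016. The return spring takes about 3 N to start and 7 N at 0.012; the stamp is itself sprung in the plunger, so that pressing on from 0.012 to 0.016 adds some 8 N more, to about 16 N at the stop. It rises by itself when let go.
- disc: The round blank: plain steel disc 44 mm across, 12 mm thick, loose on one of the three anvils. Origin at the centre of its underside (23 mm above the bench).
- square: Square steel blank 36 x 36 x 12 mm, loose on another anvil; origin under its centre. Leave alone.
- hexagon: Hexagonal steel blank 44 mm over the corners, 12 mm thick, loose on another anvil; origin under its centre. Leave alone.
- bush: Small brass bush, 26 mm across, 28 mm high, standing on a far corner of the base plate. Leave alone.
- ring_gauge: Dark steel ring gauge, 70 mm across, 18 mm high, lying on the bench. Leave alone.
- screwdriver: Screwdriver lying on the bench. Leave alone.
- caliper: Caliper, 190 mm long, 10 mm high, lying on the bench beyond the fixture. Leave alone.
- red_bin: Empty red plastic parts bin 100 x 130 x 50 mm on the bench. Leave alone.
Things that resemble listed ones, but are neither listed nor needed, are in the scene too. Leave any blue or red look-alike of the disc alone.

How it is judged:
By the outcome, as a careful person would: the job done as asked, in the order asked, and still so for the second after the job is handed in, with the robot touching nothing.
It also fails if it takes over 42 s, if anything falls off the work surface, if the arm or the gripper's body presses on something with over 40 N, if the wrist force passes 120 N, or if a joint passes its speed limit or range.

## Working session

There is one attempt and no reset: what is moved stays moved. The work goes in short steps, Python scripts to look and compute and a shell command to move; the robot and the scene stay as the last step left them, time stands still between calls to the robot, and variables do not carry over. Pictures are saved under pics/ and viewed, at most 10 in all, crops included, and the job is handed in when it is done.

```bash
ls; mkdir -p pics
cat > h.py <<'E'
import numpy as np, cv2
from bench import ctrl
def snap(n):
    d=ctrl.get_image(n); d['f']=200/np.tan(np.radians(d['fov_y'])/2)
    d['R']=cv2.Rodrigues(np.array(d['rvec'],float))[0]; d['t']=np.array(d['tvec'],float); return d
def ray(d,u,v,z):
    r=d['R'].T@np.array([(u-d['cx'])/d['f'],(v-d['cy'])/d['f'],1]); c=-d['R'].T@d['t']
    return c+r*(z-c[2])/r[2]
def pt(d,u,v):
    Z=d['depth'][int(v),int(u)]
    return d['R'].T@(np.array([(u-d['cx'])/d['f']*Z,(v-d['cy'])/d['f']*Z,Z])-d['t'])
def proj(d,p):
    q=d['R']@np.array(p)+d['t']; return d['f']*q[:2]/q[2]+[d['cx'],d['cy']]
def cloud(d):
    v,u=np.mgrid[:400,:640]; Z=d['depth']
    P=np.stack([(u-d['cx'])/d['f']*Z,(v-d['cy'])/d['f']*Z,Z],-1)
    return (P-d['t'])@d['R']
def save(d,n): cv2.imwrite('pics/'+n+'.png',d['image'][:,:,::-1])
E
python3 - <<'E'
from h import *
import pickle
D={n:snap(n) for n in('scene','side')}
pickle.dump(D,open('d.pkl','wb'))
for n in D: save(D[n],n+'0'); print(n,-D[n]['R'].T@D[n]['t'],D[n]['f'])
s=ctrl.get_state();print(s['time'],s['position'],s['tool_rot'],s['ft_force'])
E
```

```text
pics
scene [ 1.34085097 -0.74956999  0.97133812] 514.892568595257
side [0.43476592 0.86072134 0.64591345] 397.3918345471051
0.1 [0.15113682 0.63168815 0.22156355] [-3.67842591e-01 -3.11986835e+00  2.67302349e-03] [0.17986881 0.3196043  0.64336227]
```

View pics/scene0.png

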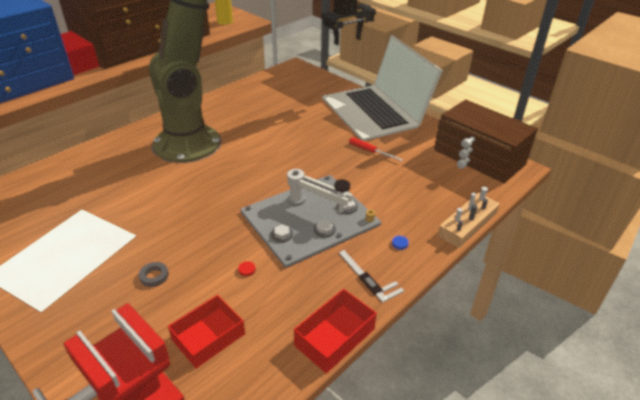

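View pics/side0.png

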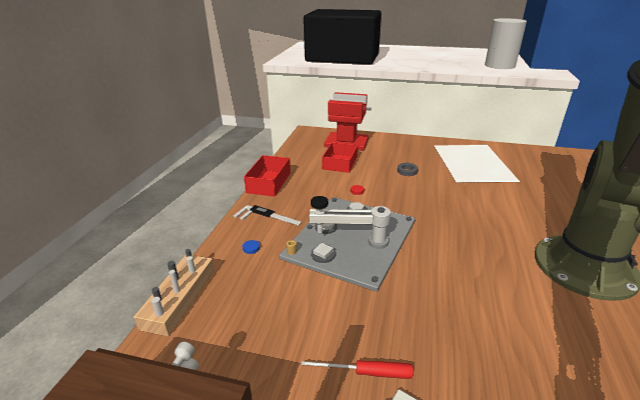

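The scene view shows the fixture (hub about (296,175), button (342,186)) with blanks near (282,232), (325,228) and (347,205). The side view shows the hub (380,212), button (320,203) and blanks (323,252), (325,228) and (357,206). Look-alikes are the red disc (scene 247,269) and the blue disc (scene 400,243). Next is a close crop plus geometry.

Run:
```python
from h import *
import pickle
D=pickle.load(open('d.pkl','rb'))
a=D['scene']['image'][160:270,235:385]; b=D['side']['image'][190:290,275:420]
a=cv2.resize(a,(600,440),interpolation=cv2.INTER_CUBIC)[:, :]; b=cv2.resize(b,(580,400),interpolation=cv2.INTER_CUBIC)
o=np.zeros((600,800,3),np.uint8); o[:293,:400]=cv2.resize(a,(400,293)); o[:293,400:]=cv2.resize(b,(400,293))
cv2.imwrite('pics/crop0.png',np.vstack([cv2.resize(a,(580,300)),b[:300]])[:,:,::-1])
for n in D:
    d=D[n];P=cloud(d);ok=(d['depth']>0)
    box=ok&(P[...,0]>.3)&(P[...,0]<1)&(abs(P[...,1])<.4)
    for nm,lo,hi in(('plate',.010,.019),('blank',.030,.039),('arm',.100,.110),('hub',.113,.122),('btn',.134,.148)):
        m=(box&(P[...,2]>lo)&(P[...,2]<hi)).astype(np.uint8)
        k,l,st,c=cv2.connectedComponentsWithStats(m)
        for i in range(1,k):
            if st[i,4]>25:
                q=P[l==i]; print(n,nm,st[i,4],c[i].round(),np.median(q,0).round(3),np.ptp(q,0).round(3), [cv2.minAreaRect((q[:,:2]*1000).astype(np.float32))] if nm in('plate','arm') else '')
```

```text
scene plate 63 [361. 146.] [0.439 0.391 0.015] [0.101 0.019 0.009] [((441.0722351074219, 391.3507385253906), (101.36067962646484, 15.147149085998535), 7.438216686248779)]
scene plate 104 [328. 180.] [0.494 0.173 0.016] [0.059 0.051 0.009] [((491.41107177734375, 180.6133270263672), (60.529823303222656, 47.198604583740234), 14.14168643951416)]
scene plate 4656 [305. 223.] [ 0.591 -0.019  0.016] [0.323 0.333 0.009] [((568.4276123046875, 22.78741455078125), (312.8677978515625, 265.8479309082031), 77.09358978271484)]
scene plate 52 [480. 226.] [0.934 0.326 0.015] [0.004 0.143 0.009] [((934.5014038085938, 327.44659423828125), (143.00474548339844, 3.598412036895752), 89.8888168334961)]
scene plate 70 [452. 239.] [0.913 0.222 0.015] [0.071 0.028 0.009] [((904.1142578125, 222.572509765625), (72.98374938964844, 25.64935874938965), 17.224475860595703)]
scene plate 142 [401. 241.] [0.813 0.12  0.013] [0.042 0.044 0.007] [((813.8490600585938, 119.93350219726562), (41.651756286621094, 41.363800048828125), 49.35360336303711)]
scene plate 165 [247. 267.] [ 0.597 -0.229  0.013] [0.043 0.043 0.008] [(
[... 4255 characters left out ...]
blank 95 [356. 206.] [ 0.573 -0.088  0.035] [0.041 0.044 0.007] 
side blank 43 [327. 225.] [0.633 0.022 0.034] [0.028 0.022 0.007] 
side blank 38 [379. 239.] [0.491 0.053 0.034] [0.033 0.017 0.009] 
side blank 161 [323. 249.] [0.619 0.123 0.035] [0.045 0.046 0.008] 
side blank 29 [292. 248.] [0.693 0.136 0.035] [0.022 0.012 0.009] 
side blank 215 [190. 289.] [0.864 0.325 0.036] [0.012 0.179 0.009] 
side arm 556 [346. 214.] [0.578 0.061 0.105] [0.196 0.058 0.01 ] [((567.9159545898438, 57.038124084472656), (196.74012756347656, 38.71429443359375), 8.593256950378418)]
side hub 39 [381. 210.] [0.493 0.043 0.117] [0.021 0.037 0.006] 
side btn 170 [320. 201.] [0.639 0.075 0.141] [0.042 0.044 0.009]
```

View pics/crop0.png

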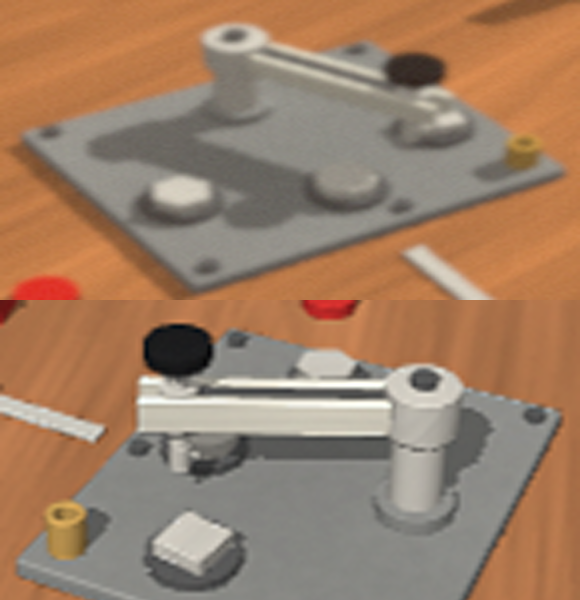

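The close crop shows the hexagon at scene (282,230), the disc on the middle anvil at (324,226), and the square beyond (side view (323,250)). So the target angle is about 0, the arm stands at about +0.43, and I push clockwise from its left side. First a check for obstacles on the path and the shift in tool axes.

```bash
cat >> h.py <<'E'
PIV=np.array([.4944,.0396]); A=-.2246
def st2w(x,y): c,s=np.cos(A),np.sin(A); return PIV+[c*x-s*y,s*x+c*y]
def w2st(p): c,s=np.cos(A),np.sin(A); d=np.array(p)[:2]-PIV; return np.array([c*d[0]+s*d[1],-s*d[0]+c*d[1]])
def shift(p):
    s=ctrl.get_state(); R=cv2.Rodrigues(np.array(s['tool_rot']))[0]
    return (R.T@(np.array(p)-s['position'])*1000).round(1)
E
python3 - <<'E'
from h import *
import pickle
D=pickle.load(open('d.pkl','rb'))
for n in D:
    P=cloud(D[n]); m=(D[n]['depth']>0)&(P[...,2]>.12)&(P[...,0]>-.1)&(P[...,0]<.9)&(P[...,1]>.15)&(P[...,1]<.8)
    q=P[m]; H,_,_=np.histogram2d(q[:,0],q[:,1],[np.arange(-.1,.91,.1),np.arange(.15,.81,.1)])
    print(n);print(H.astype(int)); Z=q[(q[:,0]>.2)]; print(Z.max(0) if len(Z) else '')
print(shift([.570,.117,.22]))
print(cv2.Rodrigues(np.array(ctrl.get_state()['tool_rot']))[0].round(3), st2w(.15,0))
# disc top ellipse, scene: bright pixels near it
for n,c in(('scene',(324,225)),('side',(327,225))):
    d=D[n];P=cloud(d);m=(d['depth']>0)&(abs(P[...,2]-.035)<.003)&(np.hypot(P[...,0]-.6406,P[...,1]-.006)<.035)
    q=P[m];print(n,len(q),[cv2.minEnclosingCircle((q[:,:2]*1000).astype(np.float32))], w2st(q.mean(0)))
E
```

```text
scene
[[  0   0   0   0   0   0]
 [  0   0   0   2  11   0]
 [  0   0   0 148 681 326]
 [  0   0   0   0   0  67]
 [  0   0   0   0   0 293]
 [  0   0   0   0   0 603]
 [  0   0   0   0   0 105]
 [  0   0   0  18 491 225]
 [  0   0   0  58 665 305]
 [  0   0   0  27 644 302]]
[0.88149631 0.79990051 0.3383301 ]
side
[[   0    0    0    0    0    0]
 [   0    0    0    0    0    0]
 [   0    0    0    0    0    0]
 [   0    0    0    0    0    0]
 [   0    0    0    0    0    0]
 [   0    0    0    0    0    0]
 [   0    0    0    0    0    0]
 [   0    0    0    3 1462    0]
 [   0    0    0  172 2668    0]
 [   0    0    0    5 2749    0]]
[0.88019657 0.64617625 0.14363896]
[-527.1 -403.2    2.3]
[[-0.973  0.233 -0.   ]
 [ 0.233  0.973 -0.002]
 [-0.    -0.002 -1.   ]] [0.64063249 0.00619254]
scene 134 [((641.5587158203125, 7.128847599029541), 23.5891056060791)] [ 0.15111176 -0.00096419]
side 34 [((631.8712768554688, 18.3122501373291), 14.256318092346191)] [0.13968636 0.01213921]
```

```bash
python3 -m jog '[[[-35,-27,0,0,0,0,0],[-70,-54,0,0,0,0,0],[-105,-81,0,0,0,0,0],[-140,-108,0,0,0,0,0],[-175,-135,0,0,0,0,0],[-210,-162,0,0,0,0,0],[-245,-189,0,0,0,0,0],[-280,-215,0,0,0,0,0],[-315,-241,0,0,0,0,0],[-350,-268,0,0,0,0,0]]]' 10; python3 -m jog '[[[-35,-27,0,0,0,0,0],[-70,-54,0,0,0,0,0],[-105,-81,0,0,0,0,0],[-140,-108,0,0,0,0,0],[-177,-135,0,0,0,0,0],[-177,-135,0,0,0,0,0],[-177,-135,0,0,0,0,0]]]'
python3 - <<'E'
from h import *
d=snap('wrist');save(d,'w1');print(-d['R'].T@d['t'])
s=ctrl.get_state();print(s['position'],s['tool_rot'],s['grip_width'])
E
```

```text
time: 1.1
position: [0.43, 0.2885, 0.2223]
tool_rot: [-0.368, -3.12, -0.0]
ft_force: [0.8, 0.2, -0.6]
grip_width: 0.175
grip_force: 0.0
time: 1.8
position: [0.5701, 0.1163, 0.2219]
tool_rot: [-0.372, -3.118, 0.001]
ft_force: [-0.3, 0.9, -0.7]
grip_width: 0.005
grip_force: 0.0
[0.48789064 0.13644618 0.38335861]
[0.56950478 0.11809534 0.22195613] [-3.67844609e-01 -3.11856225e+00 -1.74871301e-04] 0.003673095261702787
```

View pics/w1.png

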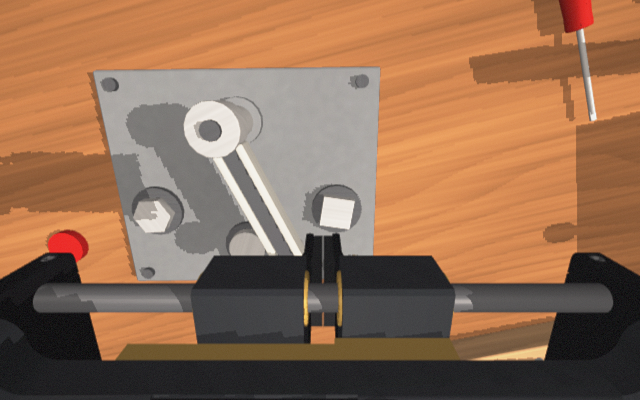

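The wrist view shows the hub at (211,130), hexagon (155,213), square (337,210) and round blank (245,245), partly behind the arm. The closed fingers sit to the left of the arm. I'll refine the pivot and compute the push.

Run:
```python
from h import *
d=snap('wrist');P=cloud(d)
g=cv2.cvtColor(d['image'],cv2.COLOR_RGB2GRAY)
m=(d['depth']>0)&(abs(P[...,2]-.118)<.006)&(np.hypot(P[...,0]-.494,P[...,1]-.04)<.04)
q=P[m];print('hub',cv2.minEnclosingCircle((q[:,:2]*1000).astype(np.float32)),q[:,2].mean())
m=((d['depth']>0)&(abs(P[...,2]-.106)<.004)&(np.hypot(P[...,0]-.494,P[...,1]-.04)<.3))
# cheek edges in stand frame at radius bins
q=P[m]; c,s=np.cos(A),np.sin(A); L=np.c_[c*(q[:,0]-PIV[0])+s*(q[:,1]-PIV[1]),-s*(q[:,0]-PIV[0])+c*(q[:,1]-PIV[1])]
L=L[(np.hypot(*L.T)>.03)&(np.hypot(*L.T)<.11)]; print('arm ang',len(L),np.arctan2(L[:,1],L[:,0]).mean())
m=((d['depth']>0)&(abs(P[...,2]-.015)<.003)&(np.hypot(P[...,0]-.57,P[...,1]-.02)<.25))
print('plate',cv2.minAreaRect((P[m][:,:2]*1000).astype(np.float32)))
for k,(z,n) in {'t':(.02,0)}.items(): pass
m=((d['depth']>0)&(abs(P[...,2]-.035)<.003)&(np.hypot(*(P[...,:2]-PIV).transpose(2,0,1))<.2)&(np.hypot(*(P[...,:2]-PIV).transpose(2,0,1))>.1)).astype(np.uint8)
k,l,st,cc=cv2.connectedComponentsWithStats(m)
for i in range(1,k):
    if st[i,4]>60: q=P[l==i]; e=cv2.minEnclosingCircle((q[:,:2]*1000).astype(np.float32)); print(cc[i].round(),e,w2st(np.array(e[0])/1000))
print(w2st([.5695,.118]))
```

```text
hub ((493.7741394042969, 39.9178352355957), 22.86015510559082) 0.11530527637970307
arm ang 2162 0.4321411855769355
plate ((556.9476318359375, -19.264907836914062), (395.2754211425781, 259.3299255371094), 77.07777404785156)
[335. 213.] ((619.3658447265625, 120.60612487792969), 24.692567825317383) [0.10378572 0.10680346]
[150. 216.] ((572.9996948242188, -89.3982925415039), 21.922014236450195) [ 0.10535557 -0.10825283]
[244. 245.] ((638.4952392578125, 5.846800327301025), 21.711326599121094) [ 0.14799343 -0.00081305]
[0.05575277 0.09315685]
```

```bash
python3 -m jog '[[[0,0,30,0,0,0,0],[0,0,60,0,0,0,0],[0,0,90,0,0,0,0],[0,0,115,0,0,0,0],[0,0,128,0,0,0,0],[0,0,128,0,0,0,0]]]'
```

```text
time: 2.5
position: [0.5681, 0.1188, 0.0928]
tool_rot: [-0.364, -3.117, 0.002]
ft_force: [0.1, 0.2, 0.4]
grip_width: 0.007
grip_force: 0.0
```

```bash
python3 -m jog '[[[-34,0,0,0,0,0,0],[-34,-8,0,0,0,0,0],[-34,-14,0,0,0,0,0],[-34,-20,0,0,0,0,0],[-34,-26,0,0,0,0,0],[-34,-32,0,0,0,0,0],[-34,-38,0,0,0,0,0],[-34,-44,0,0,0,0,0],[-34,-49,0,0,0,0,0],[-34,-49,0,0,0,0,0]]]'
cat >> h.py <<'E'
def arm(n='scene',sv=None):
    s=ctrl.get_state(); print('finger',w2st(s['position'])*1000,s['position'][2],s['ft_force'])
    d=snap(n);P=cloud(d)
    if sv: save(d,sv)
    m=(d['depth']>0)&(abs(P[...,2]-.141)<.005)&(d['image'].max(2)<70)
    r=np.hypot(*(P[...,:2]-PIV).transpose(2,0,1)); q=P[m&(r>.11)&(r<.19)]
    if len(q): e=cv2.minEnclosingCircle((q[:,:2]*1000).astype(np.float32)); b=w2st(np.array(e[0])/1000); print(n,'button',len(q),e[1],b*1000,np.arctan2(b[1],b[0]),w2st(np.median(q,0))*1000)
    m=(d['depth']>0)&(abs(P[...,2]-.106)<.003)
    q=P[m&(r>.03)&(r<.13)]; b=np.array([w2st(x) for x in q])
    if len(b): t=np.arctan2(b[:,1],b[:,0]); print(n,'arm',len(b),np.median(t),np.percentile(t,[5,95]))
E
python3 -c "
from h import *
arm('scene');arm('side');arm('wrist','w2')"
```

```text
time: 3.5
position: [0.5914, 0.0605, 0.0946]
tool_rot: [-0.37, -3.119, 0.001]
ft_force: [-0.1, 0.3, -0.2]
grip_width: 0.009
grip_force: 0.2
finger [89.94323118 42.02734866] 0.09462904640452968 [-0.0817799   0.32287816 -0.17932479]
scene button 133 39.58716583251953 [135.15001443  35.13372844] 0.25433149677130784 [151.15762138  21.35233196]
scene arm 171 0.17267485863150503 [-0.11958381  0.373281  ]
finger [89.68658456 42.07637369] 0.09445178145116344 [ 0.05494996  0.12013861 -0.01505586]
side arm 148 0.30177519204859554 [-0.08689498  0.55610793]
finger [89.48893751 42.21278964] 0.0942462644674939 [ 0.73086785 -0.13793016 -0.00374161]
wrist arm 3881 0.28571580181249556 [-0.14528778  0.53130794]
```

```bash
python3 -m jog '[[[0,-4,0,0,0,0,0],[0,-8,0,0,0,0,0],[0,-11,0,0,0,0,0],[0,-11,0,0,0,0,0],[0,-11,0,0,0,0,0]]]'
python3 -c "
from h import *
arm('scene','s3');arm('wrist','w3')
im=np.vstack([cv2.resize(cv2.imread('pics/s3.png')[150:260,235:385],(440,300)),cv2.resize(cv2.imread('pics/w3.png'),(440,275))]);cv2.imwrite('pics/c3.png',im)"
```

```text
time: 4.15
position: [0.5889, 0.0508, 0.0946]
tool_rot: [-0.369, -3.119, 0.001]
ft_force: [0.9, 0.9, 0.0]
grip_width: 0.007
grip_force: 0.3
finger [89.63830726 31.94786388] 0.09458248855019945 [0.8510921  0.88989854 0.0120237 ]
scene button 132 22.139850616455078 [149.46452168   9.57778216] 0.0639931431094628 [152.89892496   7.85053296]
scene arm 153 0.08782024377326036 [-0.07827771  0.28594868]
finger [89.55690242 31.94305074] 0.09453890161637739 [0.69206822 0.19870242 0.54611287]
wrist arm 3824 0.17905168789783293 [-0.24637189  0.43066629]
```

View pics/c3.png

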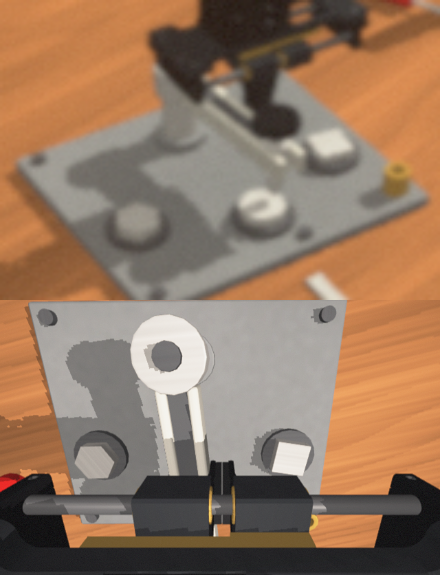

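The arm still stands slightly left of the disc (stamp at about (283,165) in the crop, disc at (262,210)). Measuring the angle from the cheek edges near the hub.

```bash
cat >> h.py <<'E'
def cheek():
    d=snap('wrist');P=cloud(d);b=np.stack([(P[...,:2]-PIV)@[np.cos(A),np.sin(A)],(P[...,:2]-PIV)@[-np.sin(A),np.cos(A)]],-1)
    m=(d['depth']>0)&(abs(P[...,2]-.105)<.005)
    X=[];Y=[]
    for x in np.arange(.03,.075,.004):
        y=b[m&(abs(b[...,0]-x)<.002)&(abs(b[...,1])<.045)][:,1]
        if len(y)>5: X.append(x);Y.append([y.min(),y.max(),(y.min()+y.max())/2])
    Y=np.array(Y)*1000; print(np.array(X)); print(Y.round(1)); print('slope,icpt',[np.polyfit(np.array(X)*1000,Y[:,i],1).round(3) for i in range(3)])
E
python3 -c "
from h import *
cheek()"
```

```text
[0.03  0.034 0.038 0.042 0.046 0.05  0.054 0.058 0.062 0.066 0.07  0.074]
[[-12.8  17.3   2.2]
 [-12.8  17.7   2.4]
 [-11.9  17.9   3. ]
 [-12.   18.3   3.2]
 [-11.4  18.6   3.6]
 [-11.3  18.8   3.7]
 [-11.   19.3   4.1]
 [-10.6  19.4   4.4]
 [-10.4  19.8   4.7]
 [ -9.6  20.2   5.3]
 [ -9.7  20.5   5.4]
 [ -9.3  20.8   5.7]]
slope,icpt [array([  0.081, -15.293]), array([ 0.079, 14.927]), array([ 0.08 , -0.183])]
```

```bash
python3 -m jog '[[[0,-3,0,0,0,0,0],[0,-6,0,0,0,0,0],[0,-8,0,0,0,0,0],[0,-8,0,0,0,0,0],[0,-8,0,0,0,0,0]]]'
python3 -c "
from h import *
cheek();arm('scene')" | grep -v '^ \[\|^\[\['
```

```text
time: 4.8
position: [0.5872, 0.0432, 0.0947]
tool_rot: [-0.368, -3.12, 0.001]
ft_force: [1.4, 1.0, 1.3]
grip_width: 0.008
grip_force: 0.6
[0.03  0.034 0.038 0.042 0.046 0.05  0.054 0.058 0.062 0.066 0.07  0.074]
slope,icpt [array([ 6.0000e-03, -1.5454e+01]), array([1.0000e-03, 1.4699e+01]), array([ 0.004, -0.377])]
finger [89.56591571 24.11279323] 0.09461760247789461 [ 0.84467822  0.97054046 -0.28580729]
scene button 131 22.399696350097656 [151.13843414  -0.9258335 ] -0.0061256551205052774 [153.81012789  -3.26799363]
scene arm 148 -0.0261384157448425 [-0.18060331  0.21776357]
```

```bash
python3 -m jog '[[[0,10,0,0,0,0,0],[0,25,0,0,0,0,0],[0,40,0,0,0,0,0],[40,60,-40,0,0,0,0],[60,60,-85,0,0,0,0],[60,60,-100,0,0,0,0],[60,60,-100,0,0,0,0]]]'
python3 -c "
from h import *
cheek();arm('scene','s4');arm('side','d4')
s=cv2.imread('pics/s4.png');t=cv2.imread('pics/d4.png')
o=np.vstack([cv2.resize(s[160:260,250:390],(560,300)),cv2.resize(t[185:275,280:420],(560,300))]);cv2.imwrite('pics/c4.png',o)
p=st2w(.15,-.0005); print(p,shift([*p,.150]),shift([*p,.165]))" | grep -v '^ \[\|^\[\['
```

```text
time: 5.6
position: [0.5445, 0.1189, 0.1987]
tool_rot: [0.362, 3.115, 0.006]
ft_force: [-1.3, -0.0, -0.2]
grip_width: 0.001
grip_force: 0.0
[0.03  0.034 0.038 0.042 0.046 0.05  0.054 0.058 0.062 0.066 0.07  0.074]
slope,icpt [array([ 2.0000e-03, -1.4803e+01]), array([-1.0000e-03,  1.4992e+01]), array([0.   , 0.094])]
finger [30.68664112 87.4512511 ] 0.1965099383658911 [ 0.22971354  0.63313694 -0.44134386]
scene button 117 22.09882926940918 [152.25125358  -2.33293528] -0.015321730825869585 [155.6107866   -3.75039089]
scene arm 186 -0.049758369483285894 [-0.25956284  0.28426508]
finger [30.10373479 86.53126499] 0.1948265343624715 [0.27825914 0.16959    0.16906679]
side button 127 21.357885360717773 [148.58264864   2.35021419] 0.01581623586656121 [147.04681032   5.55203222]
side arm 232 0.009733098087601706 [-0.21685783  0.29911424]
[0.64052113 0.00570509] [-121.1  -85.1   43.7] [-121.   -85.1   28.7]
```

View pics/c4.png

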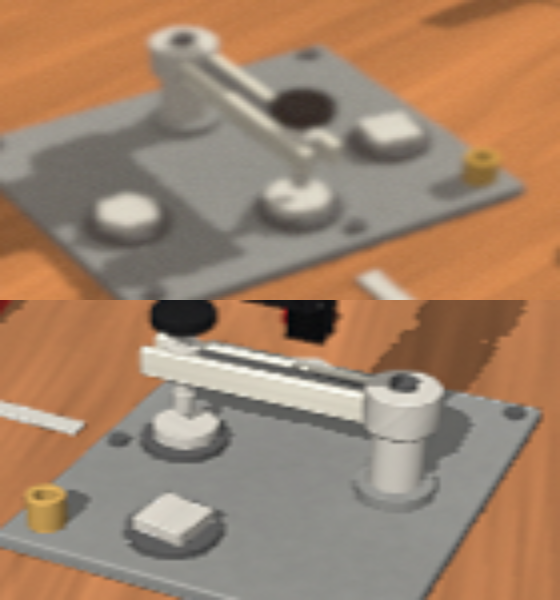

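The disc (scene crop (297,200)) lies directly under the stamp, and the arm is at 0.00. Now over the button.

```bash
python3 -m jog '[[[-40,-28,-5,0,0,0,0],[-80,-56,0,0,0,0,0],[-105,-75,10,0,0,0,0],[-121,-85,20,0,0,0,0],[-121,-85,29,0,0,0,0],[-121,-85,29,0,0,0,0],[-121,-85,29,0,0,0,0]]]'
python3 -c "
from h import *
arm('side'); p=st2w(.15,-.0005); print(shift([*p,.142]),shift([*p,.125]))"
```

```text
time: 6.45
position: [0.6399, 0.0067, 0.1646]
tool_rot: [-0.365, -3.118, -0.001]
ft_force: [0.1, 0.2, -0.5]
grip_width: 0.009
grip_force: 0.0
finger [149.14823371   0.36436422] 0.16457517600151983 [ 0.06082212  0.20723831 -0.46046548]
side button 123 21.660152435302734 [149.18957144   1.49763025] 0.010038100760554442 [147.90218404   4.32203896]
side arm 226 -0.0011574335513061258 [-0.24149734  0.30473523]
[-0.5 -1.  23.4] [-0.5 -1.1 40.4]
```

```bash
python3 -m jog '[[[-1,0,15,0,0,0,0],[-1,0,22,0,0,0,0],[-1,0,26,0,0,0,0],[-1,0,30,0,0,0,0],[-1,0,33,0,0,0,0],[-1,0,36,0,0,0,0],[-1,0,38,0,0,0,0],[-1,0,38,0,0,0,0]]]'
```

```text
time: 7.3
position: [0.6416, 0.0055, 0.1287]
tool_rot: [-0.367, -3.12, -0.002]
ft_force: [-6.0, 1.6, 8.8]
grip_width: 0.005
grip_force: 4.7
```

```bash
python3 -m jog '[[[0,0,1.5,0,0,0,0],[0,0,3,0,0,0,0],[0,0,4,0,0,0,0],[0,0,4,0,0,0,0]]]'
```

```text
time: 7.7
position: [0.6417, 0.0055, 0.126]
tool_rot: [-0.367, -3.12, -0.003]
ft_force: [-7.1, 1.8, 14.4]
grip_width: 0.008
grip_force: 7.2
```

```bash
python3 -m jog '[[[0,0,1,0,0,0,0],[0,0,1.5,0,0,0,0],[0,0,1.5,0,0,0,0],[0,0,1.5,0,0,0,0]]]'
```

```text
time: 8.1
position: [0.6417, 0.0055, 0.1254]
tool_rot: [0.367, 3.12, 0.003]
ft_force: [-8.4, 2.6, 17.7]
grip_width: 0.004
grip_force: 8.8
```

```bash
python3 -m jog '[[[0,0,-4,0,0,0,0],[0,0,-10,0,0,0,0],[0,0,-18,0,0,0,0],[0,0,-40,0,0,0,0],[0,0,-70,0,0,0,0],[60,60,-90,0,0,0,0],[100,80,-90,0,0,0,0],[120,85,-90,0,0,0,0],[120,85,-90,0,0,0,0],[120,85,-90,0,0,0,0]]]'
python3 -c "
from h import *
cheek();arm('scene','s5');arm('side','d5')
s=cv2.imread('pics/s5.png');t=cv2.imread('pics/d5.png')
o=np.vstack([cv2.resize(s[160:260,250:390],(560,300)),cv2.resize(t[185:275,280:420],(560,300))]);cv2.imwrite('pics/c5.png',o)" | grep -v '^ \[\|^\[\['
```

```text
time: 9.1
position: [0.5448, 0.1162, 0.2123]
tool_rot: [0.364, 3.119, 0.001]
ft_force: [1.5, 0.0, 0.2]
grip_width: 0.007
grip_force: 0.0
[0.03  0.034 0.038 0.042 0.046 0.05  0.054 0.058 0.062 0.066 0.07  0.074]
slope,icpt [array([ 4.0000e-03, -1.5003e+01]), array([ 0.   , 14.868]), array([ 0.002, -0.068])]
finger [33.10469992 84.54765177] 0.21222837658913574 [ 0.1166737  -0.62553346 -0.58094758]
scene button 119 20.35354995727539 [155.25826075  -3.61367041] -0.023271019891870026 [154.54995861  -4.04063209]
scene arm 185 -0.037238285539023225 [-0.27113569  0.27892786]
finger [33.58803737 83.89426648] 0.2121178208869395 [ 0.32570478 -0.60243437 -0.46636429]
side button 124 21.257070541381836 [148.34647509   1.74245056] 0.011745276924255288 [147.98960965   5.29749788]
side arm 219 0.009746000560656895 [-0.23359745  0.30888197]
```

View pics/c5.png

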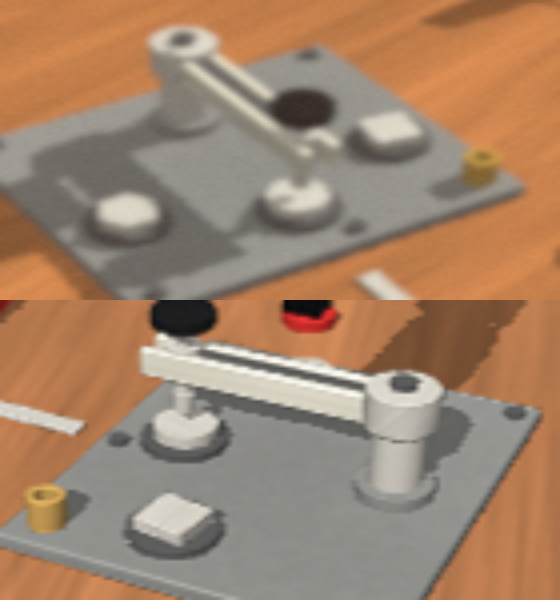

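The button is back up, the arm is still over the disc, and the blanks haven't moved. The robot is clear, so I'm handing in.

```bash
python3 -c "
from bench import ctrl
print(ctrl.close_job())"
```

```text
the job is handed in; nothing more can be done
None
```

I pushed the swing arm round until its stamp stood over the middle of the round blank, pressed the button to its stop once (about 17 N) and let it spring back up; the arm stayed in place, the other blanks did not move, and the job is handed in.

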